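# Two turns of the coffee mill

### The job

Clear the burrs of the empty coffee mill (the slim round one, not the wide salad spinner) by turning its hand crank two full turns clockwise as seen from above, so that the knob ends back where it began, then let go. Leave the salad spinner's crank as it is.

Things in the scene. Friction and masses are not known exactly. Their poses are not given: they have to be found in the camera images.
- mill: The coffee mill: a slim upright round mill of steel with a wooden collar and a dark steel dome, 112 mm across its foot, 96 mm across the collar, 158 mm high to the underside of its crank, fixed to the counter. Origin on the crank's vertical axis, at the counter. It may stand left or right and in any yaw.
- mill_knob (a point): Centre of the top face of the mill's upright wooden crank knob, 210 mm above the counter, 65 mm from the crank's axis. The knob is a cylinder 26 mm in diameter and 44 mm high that spins freely on its pin, so it can be held from above without turning the hand while it is led around the circle. Below it, 166 mm above the counter, it stands on the flat steel crank arm, 16 mm wide, whose top lies 164 mm above the counter; nothing of the mill is higher than 165 mm except the knob.
- mill_crank (a joint): Turn of the mill's crank in rad about its vertical axis, 0 at the start, growing clockwise as seen from above; it counts on over full turns (6.28 each), and stops only at -6.4 and 25.2. About 1 to 2 N at the knob turns it; it stays where it is left. A loosely held knob creeps out between the fingers over a turn: hold it firmly (some 30 N is fine) and follow the circle closely.
- spinner_knob (a point): Centre of the top of the salad spinner's plastic crank knob (26 mm in diameter, 192 mm above the counter, 65 mm from that crank's axis). The spinner, a wide low white bowl with a grey lid, 238 mm across and 136 mm high, fixed to the counter, is a bystander that stands on the other side from the mill.

How it is judged:
By the outcome, as a careful person would: the job done as asked, in the order asked, and still so for the second after the job is handed in, with the robot touching nothing.
It also fails if it takes over 64 s, if anything falls off the work surface, if the arm or the gripper's body presses on something with over 40 N, if the wrist force passes 120 N, or if a joint passes its speed limit or range.

### The arm

A 7-joint arm with a two-finger parallel gripper is mounted at the origin on the work surface. World frame = base frame: x ahead of the robot, y to its left, z up, the work surface at z = 0. Lengths are in m, angles in rad, forces in N, time in s.
With the tool pointing down it reaches from about 0.4 to 0.875 m from the base axis. Payload 19.3 kg.
Tool frame: the origin (TCP) lies on the mounting face of the last link; the fingertips stand 173 mm ahead of it and the grasp point (between the pads) lies 155 mm ahead of it (bot.grip_depth is the distance from the TCP to the grasp point, in m); z points along the fingers, y is the direction in which the jaws open and shut (so a half turn about z gives the same grasp; the last joint's range is limited). The gripper opens to 85 mm and grips with 20 to 120 N. Pads are 22 mm wide; open, the fingers measure 114 mm over their backs; the gripper's body (76 mm by 85 mm) begins 54 mm behind the grasp point. The pads swing forward as they close: fully open they stand 13 mm farther back than shut.
Start: joints at [1.222, 0.521, -0.036, 1.599, 0.021, 1.021, -0.113], TCP at [0.172, -0.601, 0.405] pointing down, gripper open.
Joint ranges: [-2.91, 2.91], [-0.3, 2.13], [-1.5, 1.42], [0.17, 2.43], [-1.26, 4.41], [0.16, 1.93], [-2.52, 2.52]. Speed limits (rad/s): [1.89, 1.89, 2.39, 2.39, 3.01, 3.01, 3.01].

### API

Orientations are given as [roll, pitch, yaw] about the fixed x, y, z axes, in that order (R = Rz(yaw) Ry(pitch) Rx(roll)).
In Python, from workcell import bot, viewer gives the robot as it stands.
- The arm moves only by the tool carry_out, never from a script. Its argument "rows" is one flat list of numbers, 7 for each row, row after row: the shift along the tool's x, y, z in m, then the turn, a rotation vector about the tool's x, y, z in degrees, then the closure, from 0 (fully open) to 1 (shut). In form: [tx, ty, tz, rx, ry, rz, gripper, tx, ty, tz, rx, ry, rz, gripper, ...]. A call has 1 to 8 rows; each row shifts and turns the commanded pose from where the row before left it, along the tool's axes as they then stand; what a row does not reach is not made up. A row lasts 1/8 s, in which the tool goes at most 62.5 mm and 10.7 degrees, less where a joint would pass 70% of its speed; a pose out of reach is approached as far as the arm can. A call with a gripper value outside its range is refused whole. The fingers move at their own pace and stop on an object; "squeeze" is the grip in N (left out, the last holds). Time passes only in rows, so rows that do not move let the fingers close. It gives the time, the measured TCP pose, the force and the opening at its end, in the units of the state.
- bot.observe(): the state, without advancing time (a new reading comes with each control period).
- viewer.grab_frame(name): name is "side" or "top"; returns the picture (384x512x3 uint8, red, green, blue); there is no depth.
- viewer.camera_info(name): a dict with "intrinsics" (3x3 intrinsics, pixels), "k1" (the pictures are not rectified: a ray, as slopes to the right and down, at radius r is drawn at 1 + k1 r^2 times it, then the intrinsics apply), "camera_from_world" (4x4, takes a point from world to camera coordinates). Camera axes: x right, y up, looking along -z (the intrinsics and any distortion apply to the point x, -y, -z); pixel columns grow to the right and rows downward; lengths in m; the calibration is good to about 2 mm. A picture is of the moment at which its call begins. camera_info takes no time and is no camera call.
- bot.job_done(): hands the job in, once; it reports no verdict.
The state is a dict: "clock": time; "qpos": joint angles; "qd": joint speeds; "joint_efforts": joint torques, N m; "position": TCP position; "tool_rot": TCP orientation; "force": force on the tool from outside, world axes, zero at the start; "moment": the same for the moment, N m; "grip_width": finger opening in m.
Only numpy, scipy, OpenCV 4.12 (cv2) and the standard library are available. Lean on these libraries where they do the work, as an engineer would, in place of code of your own. Each camera call takes 0.05 s, during which the arm holds its last target.

## Working session

There is one attempt and no reset: what is moved stays moved. The work goes in short steps, Python scripts to look and compute and a tool call to move; the robot and the scene stay as the last step left them, time stands still between calls to the robot, and variables do not carry over. Pictures are saved under pics/ and viewed, and the job is handed in when it is done.

Besides the shell and the picture viewer there is one more tool, called by a JSON object that holds its "method" and its "body". carry_out: Moves the arm, as the interface text tells. Its arguments: {"type":"object","properties":{"rows":{"type":"array","items":{"type":"number"}},"squeeze":{"type":"number"}},"required":["rows"]}

```bash
ls; mkdir -p pics; python3 - <<'E'
from workcell import bot, viewer
import cv2, numpy as np
np.set_printoptions(precision=4,suppress=True)
s=bot.observe()
print({k:np.round(v,4) for k,v in s.items()}, bot.grip_depth)
for n in("side","top"):
    im=viewer.grab_frame(n); cv2.imwrite(f"pics/{n}0.png",im[:,:,::-1])
    print(n,viewer.camera_info(n))
E
```

```text
pics
{'clock': np.float64(0.0), 'qpos': array([ 1.2218,  0.522 , -0.0363,  1.6   ,  0.0212,  1.0211, -0.1128]), 'qd': array([-0.0004, -0.0003, -0.0018,  0.0019, -0.0006,  0.0006,  0.0001]), 'joint_efforts': array([  0.    , -92.7123,   1.9799, -36.994 ,   0.0179,   0.0081,
         0.0001]), 'position': array([ 0.172 , -0.6007,  0.4041]), 'tool_rot': array([-3.1405,  0.0001,  0.2788]), 'force': array([ 0.1666,  0.6042, -0.2772]), 'moment': array([0.0447, 0.0222, 0.0239]), 'grip_width': np.float64(0.0857)} 0.1547
side {'intrinsics': array([[386.2923,   0.    , 252.6548],
       [  0.    , 386.2923, 193.6129],
       [  0.    ,   0.    ,   1.    ]]), 'k1': -0.0052887027445704575, 'camera_from_world': array([[ 0.8003, -0.5994, -0.0179, -0.4201],
       [ 0.3362,  0.4237,  0.8411, -0.3233],
       [-0.4965, -0.6791,  0.5406, -0.4774],
       [ 0.    ,  0.    ,  0.    ,  1.    ]])}
top {'intrinsics': array([[478.3489,   0.    , 255.2787],
       [  0.    , 478.3489, 197.2907],
       [  0.    ,   0.    ,   1.    ]]), 'k1': -0.1307866398021307, 'camera_from_world': array([[ 0.0082, -1.    ,  0.0037,  0.0197],
       [ 0.9954,  0.0085,  0.0951, -0.5799],
       [-0.0951,  0.003 ,  0.9955, -0.8851],
       [ 0.    ,  0.    ,  0.    ,  1.    ]])}
```

View pics/side0.png

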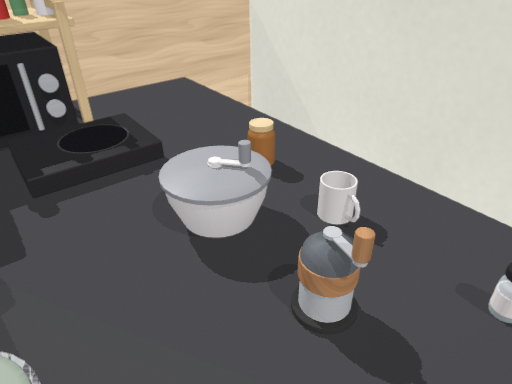

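View pics/top0.png

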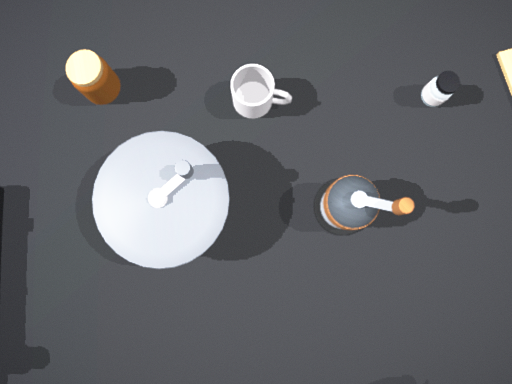

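The mill stands on the right: in the top picture its hub is near (359,199) and the knob top near (406,206). The spinner is on the left, with its hub near (158,198). Next I'll enlarge crops of both views.

```bash
python3 - <<'E'
import cv2
t=cv2.imread("pics/top0.png")[160:240,310:430]; cv2.imwrite("pics/topc.png",cv2.resize(t,None,fx=6,fy=6,interpolation=cv2.INTER_CUBIC))
t=cv2.imread("pics/side0.png")[215:325,285:395]; cv2.imwrite("pics/sidec.png",cv2.resize(t,None,fx=5,fy=5,interpolation=cv2.INTER_CUBIC))
E
```

```text
(no output)
```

View pics/topc.png

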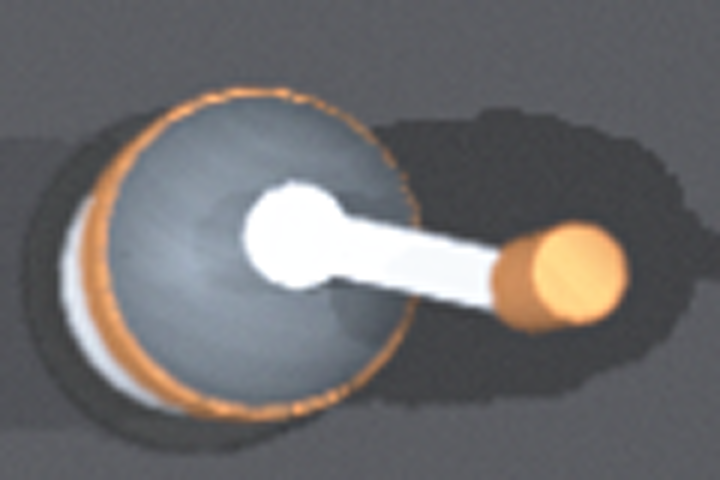

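View pics/sidec.png

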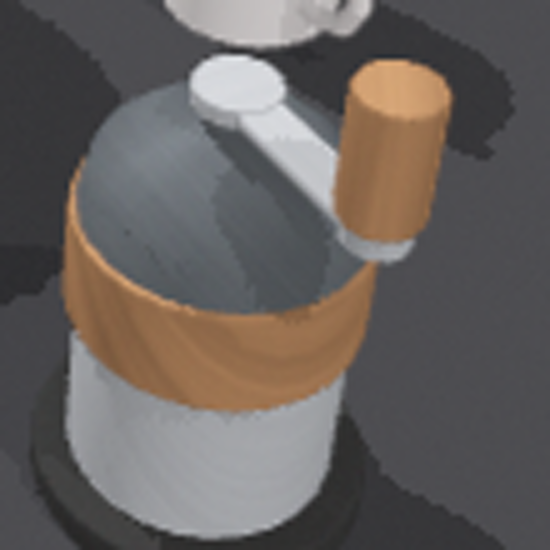

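Top crop: the knob top is at about (406.3,205.1) and the hub at (359.1,198.8). Side crop: the knob top is at about (364.6,232.6) and the hub top at (332.2,231). I'll back-project these at the known heights and compare the two views.

```bash
cat > h.py <<'E'
from workcell import bot, viewer
import cv2, numpy as np
np.set_printoptions(precision=4,suppress=True)
def ray(n,u,v):
    c=viewer.camera_info(n);K=np.array(c["intrinsics"]);T=np.array(c["camera_from_world"])
    p=cv2.undistortPoints(np.array([[[u,v]]],float),K,np.array([c["k1"],0,0,0,0.]))[0,0]
    d=T[:3,:3].T@np.array([p[0],-p[1],-1]); o=-T[:3,:3].T@T[:3,3]
    return o,d/np.linalg.norm(d)
def atz(n,u,v,z):
    o,d=ray(n,u,v); return o+d*(z-o[2])/d[2]
def tri(a,b):
    A=np.zeros((3,3));y=np.zeros(3)
    for o,d in(a,b):
        P=np.eye(3)-np.outer(d,d);A+=P;y+=P@o
    return np.linalg.solve(A,y)
def proj(n,X):
    c=viewer.camera_info(n);K=np.array(c["intrinsics"]);T=np.array(c["camera_from_world"])
    p=T[:3,:3]@np.array(X)+T[:3,3]; p=np.array([p[0],-p[1],-p[2]])
    x=p[:2]/p[2]; x=x*(1+c["k1"]*(x@x)); return K[:2,:2]@x+K[:2,2]
E
python3 - <<'E'
from h import *
k1=atz("top",406.3,205.1,.21);k2=atz("side",364.6,232.6,.21)
h1=atz("top",359.1,198.8,.165);h2=atz("side",332.2,231,.165)
print(k1,k2,tri(ray("top",406.3,205.1),ray("side",364.6,232.6)))
print(h1,h2,tri(ray("top",359.1,198.8),ray("side",332.2,231)))
for k,h in((k1,h1),(k2,h2)):
    d=(k-h)[:2];print(np.hypot(*d),np.degrees(np.arctan2(d[1],d[0])))
m=atz("top",253,90,.09);print("mug",m); print("bottle",atz("top",440,90,.06))
print("spin",atz("top",158,198,.16),"reach",np.hypot(*h1[:2]))
E
```

```text
[ 0.5522 -0.2083  0.21  ] [ 0.5519 -0.2099  0.21  ] [ 0.5526 -0.209   0.209 ]
[ 0.5656 -0.1443  0.165 ] [ 0.5671 -0.145   0.165 ] [ 0.5662 -0.1448  0.1652]
0.0653981357202804 -101.82461233478229
0.06660116819123088 -103.12569592854204
mug [0.7708 0.0305 0.09  ]
bottle [ 0.7885 -0.3315  0.06  ]
spin [0.5646 0.1842 0.16  ] reach 0.583713016627239
```

Both views agree to within 2 mm. The hub is at about (0.566, -0.1445) and the knob at about (0.552, -0.209). The radius is 65–66 mm, the heights match and the reach is fine. I'll turn the tool to yaw 90° first, so that tool x = world +y, tool y = world +x and tool z = down. Then I'll go above the knob.

{"method": "carry_out", "body": {"rows": [0,0,0,0,0,-10.5,0,0,0,0,0,0,-10.5,0,0,0,0,0,0,-10.5,0,0,0,0,0,0,-10.5,0,0,0,0,0,0,-10.5,0,0,0,0,0,0,-10.5,0,0,0,0,0,0,-10.5,0,0,0,0,0,0,-0.5,0], "squeeze": 30}}

```text
clock: 1.1
position: [0.1717, -0.6009, 0.4044]
tool_rot: [3.141, -0.001, 1.569]
force: [-0.3, -0.4, -0.6]
grip_width: 0.0851
```

{"method": "carry_out", "body": {"rows": [0.015,0.015,-0.005,0,0,0,0,0.03,0.03,-0.005,0,0,0,0,0.035,0.035,-0.005,0,0,0,0,0.035,0.035,-0.005,0,0,0,0,0.035,0.035,0,0,0,0,0,0.035,0.035,0,0,0,0,0,0.035,0.035,0,0,0,0,0,0.035,0.035,0,0,0,0,0]}}

```text
clock: 2.1
position: [0.4284, -0.3437, 0.4251]
tool_rot: [3.141, 0.0, 1.567]
force: [-0.3, -0.5, -0.0]
grip_width: 0.0854
```

{"method": "carry_out", "body": {"rows": [0.035,0.035,0,0,0,0,0,0.035,0.035,0,0,0,0,0,0.03,0.03,0,0,0,0,0,0.02,0.015,0,0,0,0,0,0.01,0.005,0,0,0,0,0,0.005,0,0,0,0,0,0,0,0,0,0,0,0,0,0,0,0,0,0,0,0]}}

```text
clock: 3.1
position: [0.5467, -0.2119, 0.4248]
tool_rot: [-3.142, 0.0, 1.569]
force: [-0.5, 0.0, 0.7]
grip_width: 0.0854
```

{"method": "carry_out", "body": {"rows": [0.003,0.005,0.015,0,0,0,0,0,0,0.015,0,0,0,0,0,0,0.01,0,0,0,0,0,0,0,0,0,0,0]}}

```text
clock: 3.6
position: [0.552, -0.2081, 0.3836]
tool_rot: [-3.14, -0.001, 1.57]
force: [-0.3, 0.8, -0.0]
grip_width: 0.0856
```

```bash
python3 - <<'E'
from h import *
s=bot.observe();print(s["position"],s["tool_rot"],s["qpos"])
im=viewer.grab_frame("side")[:,:,::-1][130:330,240:440];cv2.imwrite("pics/s1.png",cv2.resize(im,None,fx=3,fy=3,interpolation=cv2.INTER_CUBIC))
E
```

```text
[ 0.552  -0.2081  0.3836] [-3.14   -0.0007  1.5704] [ 0.5888  0.5229 -0.4691  1.6996  0.2737  0.9863  0.0206]
```

View pics/s1.png

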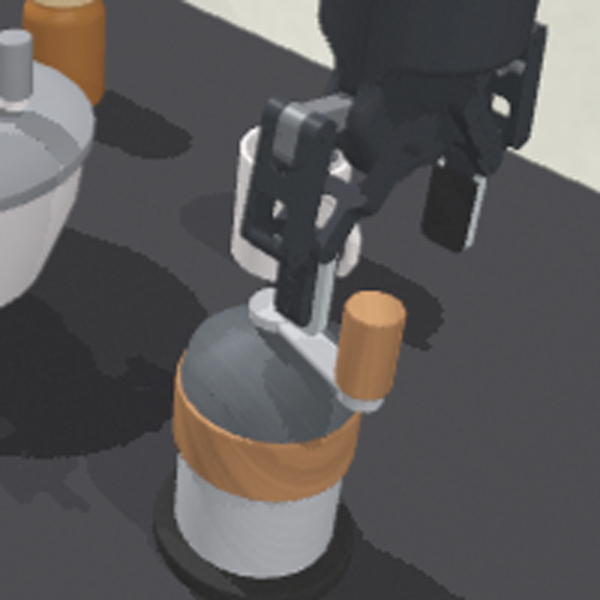

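The open fingers straddle the knob (crop (372,340)) along world x, the near finger at crop (305,320) and the far one at (455,240), both still above it. Now I'll descend and close.

{"method": "carry_out", "body": {"rows": [-0.001,0,0.012,0,0,0,0,0,0,0.012,0,0,0,0,0,0,0.01,0,0,0,0,0,0,0.004,0,0,0,0,0,0,0,0,0,0,0.4,0,0,0,0,0,0,0.6,0,0,0,0,0,0,1,0,0,0,0,0,0,1], "squeeze": 35}}

```text
clock: 4.65
position: [0.5523, -0.2091, 0.347]
tool_rot: [3.141, 0.0, 1.57]
force: [-1.1, -0.0, 3.8]
grip_width: 0.0252
```

{"method": "carry_out", "body": {"rows": [0,0,0,0,0,0,1,0,0,0,0,0,0,1]}}

```text
clock: 4.9
position: [0.5523, -0.2091, 0.347]
tool_rot: [3.141, 0.0, 1.57]
force: [-0.4, -1.2, 6.1]
grip_width: 0.0253
```

```bash
python3 - <<'E'
from h import *
s=bot.observe();print(s["position"],s["tool_rot"],s["force"],s["grip_width"])
a=viewer.grab_frame("side")[:,:,::-1][150:330,260:440]
b=viewer.grab_frame("top")[:,:,::-1][110:290,280:460]
cv2.imwrite("pics/s2.png",cv2.resize(np.hstack([a,b]),None,fx=2.2,fy=2.2,interpolation=cv2.INTER_CUBIC))
E
```

```text
[ 0.5523 -0.2091  0.347 ] [3.1411 0.0002 1.5703] [-0.3687 -1.1528  6.1143] 0.025273622228268962
```

View pics/s2.png

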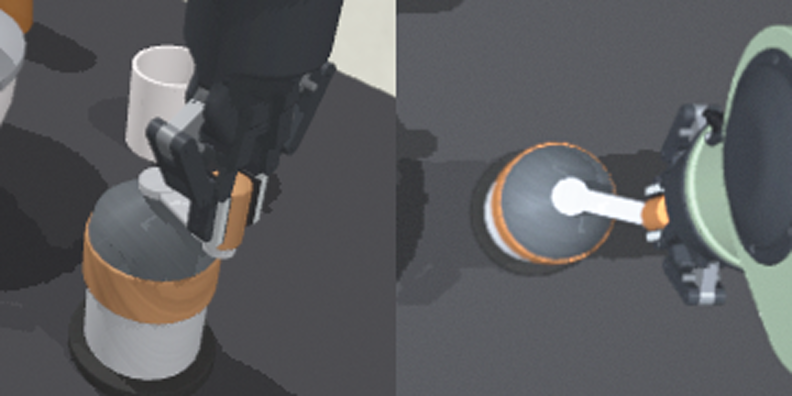

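The knob is held centred: grip width is 25.3 mm against 26 mm for the knob, and both pictures show it between the pads. Next I'll work out the circle in 7.5° steps about (0.5658, -0.1455), clockwise from -102°.

```bash
python3 - <<'E'
import numpy as np
th=np.radians(-102-7.5*np.arange(49)); p=np.round(65*np.c_[np.sin(th),np.cos(th)]*10/2)*2/10 # 0.2mm grid, tx=dy, ty=dx
d=np.diff(p,axis=0)/1000
c=np.array([-.1455,.5658])
for i in range(6):
    print(", ".join("%g, %g, 0, 0, 0, 0, 1"%(round(a,4),round(b,4)) for a,b in d[8*i:8*i+8])); t=th[8*i+8]; print("   end y,x",np.round(c+.065*np.array([np.sin(t),np.cos(t)]),4)[::-1])
E
```

```text
0.0024, -0.008, 0, 0, 0, 0, 1, 0.0032, -0.008, 0, 0, 0, 0, 1, 0.0044, -0.0072, 0, 0, 0, 0, 1, 0.0052, -0.0066, 0, 0, 0, 0, 1, 0.0062, -0.006, 0, 0, 0, 0, 1, 0.0068, -0.0052, 0, 0, 0, 0, 1, 0.0074, -0.004, 0, 0, 0, 0, 1, 0.008, -0.0032, 0, 0, 0, 0, 1
   end y,x [ 0.504  -0.1656]
0.0082, -0.0022, 0, 0, 0, 0, 1, 0.0084, -0.001, 0, 0, 0, 0, 1, 0.0084, 0.0002, 0, 0, 0, 0, 1, 0.0086, 0.0012, 0, 0, 0, 0, 1, 0.008, 0.0024, 0, 0, 0, 0, 1, 0.008, 0.0032, 0, 0, 0, 0, 1, 0.0072, 0.0044, 0, 0, 0, 0, 1, 0.0066, 0.0052, 0, 0, 0, 0, 1
   end y,x [ 0.5175 -0.102 ]
0.006, 0.0062, 0, 0, 0, 0, 1, 0.0052, 0.0068, 0, 0, 0, 0, 1, 0.004, 0.0074, 0, 0, 0, 0, 1, 0.0032, 0.008, 0, 0, 0, 0, 1, 0.0022, 0.0082, 0, 0, 0, 0, 1, 0.001, 0.0084, 0, 0, 0, 0, 1, -0.0002, 0.0084, 0, 0, 0, 0, 1, -0.0012, 0.0086, 0, 0, 0, 0, 1
   end y,x [ 0.5793 -0.0819]
-0.0024, 0.008, 0, 0, 0, 0, 1, -0.0032, 0.008, 0, 0, 0, 0, 1, -0.0044, 0.0072, 0, 0, 0, 0, 1, -0.0052, 0.0066, 0, 0, 0, 0, 1, -0.0062, 0.006, 0, 0, 0, 0, 1, -0.0068, 0.0052, 0, 0, 0, 0, 1, -0.0074, 0.004, 0, 0, 0, 0, 1, -0.008, 0.0032, 0, 0, 0, 0, 1
   end y,x [ 0.6276 -0.1254]
-0.0082, 0.0022, 0, 0, 0, 0, 1, -0.0084, 0.001, 0, 0, 0, 0, 1, -0.0084, -0.0002, 0, 0, 0, 0, 1, -0.0086, -0.0012, 0, 0, 0, 0, 1, -0.008, -0.0024, 0, 0, 0, 0, 1, -0.008, -0.0032, 0, 0, 0, 0, 1, -0.0072, -0.0044, 0, 0, 0, 0, 1, -0.0066, -0.0052, 0, 0, 0, 0, 1
   end y,x [ 0.6141 -0.189 ]
-0.006, -0.0062, 0, 0, 0, 0, 1, -0.0052, -0.0068, 0, 0, 0, 0, 1, -0.004, -0.0074, 0, 0, 0, 0, 1, -0.0032, -0.008, 0, 0, 0, 0, 1, -0.0022, -0.0082, 0, 0, 0, 0, 1, -0.001, -0.0084, 0, 0, 0, 0, 1, 0.0002, -0.0084, 0, 0, 0, 0, 1, 0.0012, -0.0086, 0, 0, 0, 0, 1
   end y,x [ 0.5523 -0.2091]
```

{"method": "carry_out", "body": {"rows": [0.0024,-0.008,0,0,0,0,1,0.0032,-0.008,0,0,0,0,1,0.0044,-0.0072,0,0,0,0,1,0.0052,-0.0066,0,0,0,0,1,0.0062,-0.006,0,0,0,0,1,0.0068,-0.0052,0,0,0,0,1,0.0074,-0.004,0,0,0,0,1,0.008,-0.0032,0,0,0,0,1], "squeeze": 35}}

```text
clock: 6.0
position: [0.504, -0.1651, 0.347]
tool_rot: [3.141, 0.0, 1.57]
force: [4.1, 1.0, 6.2]
grip_width: 0.0253
```

```bash
python3 - <<'E'
from h import *
s=bot.observe();print(s["position"],s["tool_rot"],s["force"],s["moment"],s["grip_width"],s["qpos"])
a=viewer.grab_frame("side")[:,:,::-1][150:330,260:440]
b=viewer.grab_frame("top")[:,:,::-1][110:290,280:460]
cv2.imwrite("pics/s3.png",cv2.resize(np.hstack([a,b]),None,fx=2.2,fy=2.2,interpolation=cv2.INTER_CUBIC))
E
```

```text
[ 0.504  -0.1651  0.347 ] [3.1406 0.0002 1.5703] [4.1207 0.9664 6.1689] [ 0.0397 -1.0474 -0.0018] 0.025317117225478924 [ 0.5601  0.4801 -0.4752  1.8887  0.2881  0.8391 -0.0637]
```

View pics/s3.png

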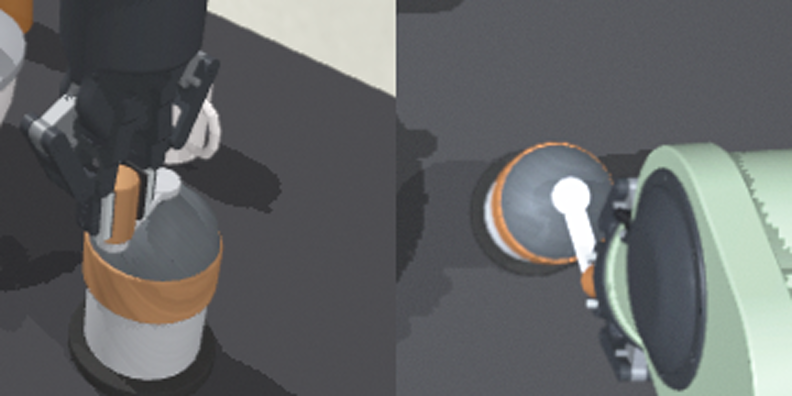

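The crank followed by about 60°: in the top crop the arm now points down to the knob at (590,282), and the knob is still centred in the pads. The side forces are about 4 N. Continuing.

{"method": "carry_out", "body": {"rows": [0.0082,-0.0022,0,0,0,0,1,0.0084,-0.001,0,0,0,0,1,0.0084,0.0002,0,0,0,0,1,0.0086,0.0012,0,0,0,0,1,0.008,0.0024,0,0,0,0,1,0.008,0.0032,0,0,0,0,1,0.0072,0.0044,0,0,0,0,1,0.0066,0.0052,0,0,0,0,1]}}

```text
clock: 7.1
position: [0.5176, -0.1023, 0.3469]
tool_rot: [3.141, 0.001, 1.57]
force: [1.4, -3.2, 7.2]
grip_width: 0.0251
```

{"method": "carry_out", "body": {"rows": [0.006,0.0062,0,0,0,0,1,0.0052,0.0068,0,0,0,0,1,0.004,0.0074,0,0,0,0,1,0.0032,0.008,0,0,0,0,1,0.0022,0.0082,0,0,0,0,1,0.001,0.0084,0,0,0,0,1,-0.0002,0.0084,0,0,0,0,1,-0.0012,0.0086,0,0,0,0,1]}}

```text
clock: 8.1
position: [0.5796, -0.0819, 0.3468]
tool_rot: [-3.141, 0.0, 1.57]
force: [-0.7, 0.0, 9.0]
grip_width: 0.0248
```

```bash
python3 - <<'E'
from h import *
s=bot.observe();print(s["position"],s["tool_rot"],s["force"],s["moment"],s["grip_width"],s["qpos"])
a=viewer.grab_frame("side")[:,:,::-1][150:330,260:440]
b=viewer.grab_frame("top")[:,:,::-1][110:290,280:460]
cv2.imwrite("pics/s4.png",cv2.resize(np.hstack([a,b]),None,fx=2.2,fy=2.2,interpolation=cv2.INTER_CUBIC))
E
```

```text
[ 0.5796 -0.0819  0.3468] [-3.1412  0.0001  1.5704] [-0.6698  0.0431  9.0157] [-0.1418  0.3092 -0.0168] 0.02483248906023085 [ 0.3698  0.5612 -0.4715  1.7456  0.3114  0.9099 -0.2333]
```

View pics/s4.png

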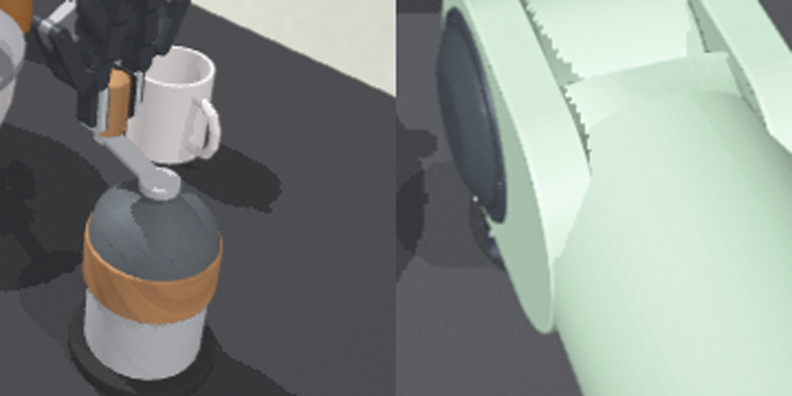

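The crank arm now points away to the left, with the knob firmly between the pads (side crop (118,100)). The width and vertical force are drifting slightly, so I'll keep watching them.

{"method": "carry_out", "body": {"rows": [-0.0024,0.008,0,0,0,0,1,-0.0032,0.008,0,0,0,0,1,-0.0044,0.0072,0,0,0,0,1,-0.0052,0.0066,0,0,0,0,1,-0.0062,0.006,0,0,0,0,1,-0.0068,0.0052,0,0,0,0,1,-0.0074,0.004,0,0,0,0,1,-0.008,0.0032,0,0,0,0,1]}}

```text
clock: 9.2
position: [0.628, -0.1254, 0.347]
tool_rot: [3.141, -0.0, 1.571]
force: [1.3, 1.3, 7.5]
grip_width: 0.0251
```

```bash
python3 - <<'E'
from h import *
s=bot.observe();print(s["position"],s["tool_rot"],s["force"],s["moment"],s["grip_width"],s["qpos"])
a=viewer.grab_frame("side")[:,:,::-1][130:310,260:440]
cv2.imwrite("pics/s5.png",cv2.resize(a,None,fx=3,fy=3,interpolation=cv2.INTER_CUBIC))
E
```

```text
[ 0.628  -0.1254  0.347 ] [ 3.1409 -0.0004  1.5707] [1.3374 1.2967 7.481 ] [ 0.4138 -0.2127 -0.0661] 0.02509746980870837 [ 0.401   0.6407 -0.455   1.5941  0.3211  0.9812 -0.1556]
```

View pics/s5.png

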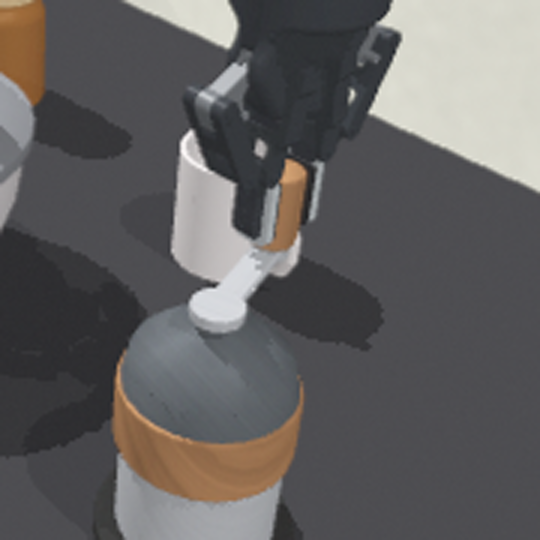

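The knob is well held at side crop (288,205), and width and forces are back near their starting values. The crank arm now points away from the robot.

{"method": "carry_out", "body": {"rows": [-0.0082,0.0022,0,0,0,0,1,-0.0084,0.001,0,0,0,0,1,-0.0084,-0.0002,0,0,0,0,1,-0.0086,-0.0012,0,0,0,0,1,-0.008,-0.0024,0,0,0,0,1,-0.008,-0.0032,0,0,0,0,1,-0.0072,-0.0044,0,0,0,0,1,-0.0066,-0.0052,0,0,0,0,1]}}

```text
clock: 10.25
position: [0.6143, -0.1894, 0.347]
tool_rot: [3.141, 0.0, 1.57]
force: [2.2, -0.0, 7.3]
grip_width: 0.0249
```

{"method": "carry_out", "body": {"rows": [-0.006,-0.0062,0,0,0,0,1,-0.0052,-0.0068,0,0,0,0,1,-0.004,-0.0074,0,0,0,0,1,-0.0032,-0.008,0,0,0,0,1,-0.0022,-0.0082,0,0,0,0,1,-0.001,-0.0084,0,0,0,0,1,0.0002,-0.0084,0,0,0,0,1,0.0012,-0.0086,0,0,0,0,1]}}

```text
clock: 11.25
position: [0.552, -0.2092, 0.3469]
tool_rot: [3.141, 0.0, 1.57]
force: [2.1, 2.7, 6.7]
grip_width: 0.0251
```

```bash
python3 - <<'E'
from h import *
s=bot.observe();print(s["position"],s["tool_rot"],s["force"],s["moment"],s["grip_width"],s["qpos"])
a=viewer.grab_frame("side")[:,:,::-1][150:330,260:440]
b=viewer.grab_frame("top")[:,:,::-1][110:290,280:460]
cv2.imwrite("pics/s6.png",cv2.resize(np.hstack([a,b]),None,fx=2.2,fy=2.2,interpolation=cv2.INTER_CUBIC))
E
```

```text
[ 0.552  -0.2092  0.3469] [3.1413 0.     1.5701] [2.0533 2.7119 6.6872] [ 0.554  -0.4217 -0.0212] 0.025146725101972 [ 0.5845  0.5668 -0.4626  1.733   0.3074  0.9138 -0.0058]
```

View pics/s6.png

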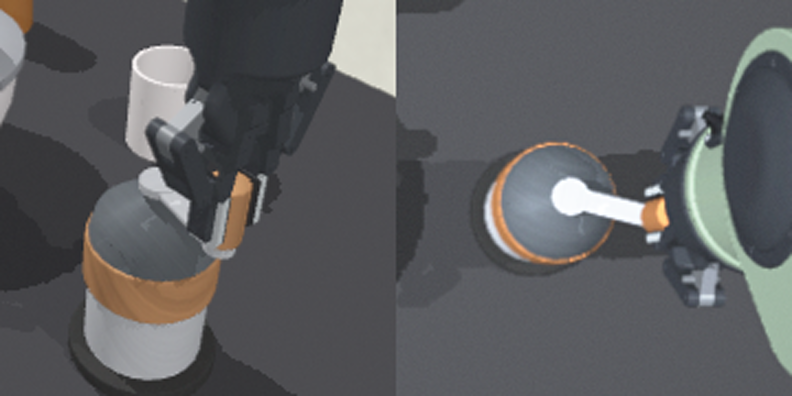

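One full turn is done. The knob is back at top crop (655,213), as at the start, and still centred. Now the second turn with the same rows.

{"method": "carry_out", "body": {"rows": [0.0024,-0.008,0,0,0,0,1,0.0032,-0.008,0,0,0,0,1,0.0044,-0.0072,0,0,0,0,1,0.0052,-0.0066,0,0,0,0,1,0.0062,-0.006,0,0,0,0,1,0.0068,-0.0052,0,0,0,0,1,0.0074,-0.004,0,0,0,0,1,0.008,-0.0032,0,0,0,0,1]}}

```text
clock: 12.35
position: [0.5041, -0.1654, 0.3469]
tool_rot: [3.141, 0.0, 1.57]
force: [4.8, 0.8, 5.2]
grip_width: 0.0248
```

{"method": "carry_out", "body": {"rows": [0.0082,-0.0022,0,0,0,0,1,0.0084,-0.001,0,0,0,0,1,0.0084,0.0002,0,0,0,0,1,0.0086,0.0012,0,0,0,0,1,0.008,0.0024,0,0,0,0,1,0.008,0.0032,0,0,0,0,1,0.0072,0.0044,0,0,0,0,1,0.0066,0.0052,0,0,0,0,1]}}

```text
clock: 13.35
position: [0.5176, -0.1022, 0.3469]
tool_rot: [3.142, 0.001, 1.57]
force: [1.7, -3.4, 7.4]
grip_width: 0.0254
```

{"method": "carry_out", "body": {"rows": [0.006,0.0062,0,0,0,0,1,0.0052,0.0068,0,0,0,0,1,0.004,0.0074,0,0,0,0,1,0.0032,0.008,0,0,0,0,1,0.0022,0.0082,0,0,0,0,1,0.001,0.0084,0,0,0,0,1,-0.0002,0.0084,0,0,0,0,1,-0.0012,0.0086,0,0,0,0,1]}}

```text
clock: 14.35
position: [0.5796, -0.0818, 0.3468]
tool_rot: [-3.141, 0.0, 1.57]
force: [-1.2, -0.3, 9.7]
grip_width: 0.0249
```

```bash
python3 - <<'E'
from h import *
s=bot.observe();print(s["position"],s["tool_rot"],s["force"],s["moment"],s["grip_width"],s["qpos"])
a=viewer.grab_frame("side")[:,:,::-1][130:310,260:440]
cv2.imwrite("pics/s7.png",cv2.resize(a,None,fx=3,fy=3,interpolation=cv2.INTER_CUBIC))
E
```

```text
[ 0.5796 -0.0818  0.3468] [-3.141   0.0002  1.5704] [-1.185  -0.3181  9.6514] [-0.1391  0.3313 -0.015 ] 0.0248716693748136 [ 0.3751  0.5625 -0.4795  1.7454  0.3168  0.9116 -0.2379]
```

View pics/s7.png

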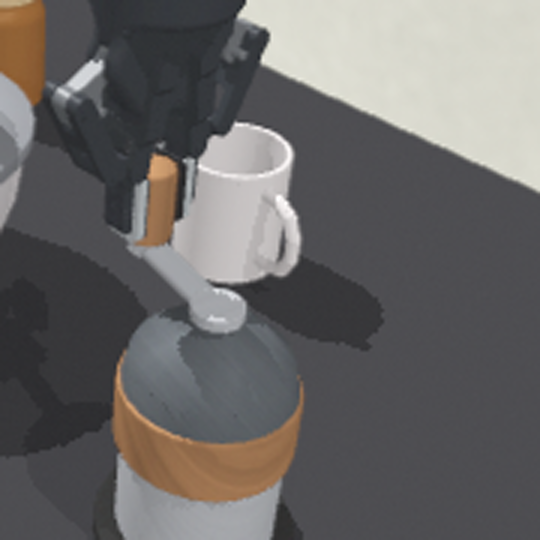

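Half of the second turn is done. The knob is at side crop (160,200) between the pads and the forces repeat those of the first turn. Continuing.

{"method": "carry_out", "body": {"rows": [-0.0024,0.008,0,0,0,0,1,-0.0032,0.008,0,0,0,0,1,-0.0044,0.0072,0,0,0,0,1,-0.0052,0.0066,0,0,0,0,1,-0.0062,0.006,0,0,0,0,1,-0.0068,0.0052,0,0,0,0,1,-0.0074,0.004,0,0,0,0,1,-0.008,0.0032,0,0,0,0,1]}}

```text
clock: 15.4
position: [0.628, -0.1253, 0.3469]
tool_rot: [3.141, -0.0, 1.571]
force: [2.2, 1.4, 7.9]
grip_width: 0.0251
```

{"method": "carry_out", "body": {"rows": [-0.0082,0.0022,0,0,0,0,1,-0.0084,0.001,0,0,0,0,1,-0.0084,-0.0002,0,0,0,0,1,-0.0086,-0.0012,0,0,0,0,1,-0.008,-0.0024,0,0,0,0,1,-0.008,-0.0032,0,0,0,0,1,-0.0072,-0.0044,0,0,0,0,1,-0.0066,-0.0052,0,0,0,0,1]}}

```text
clock: 16.4
position: [0.6143, -0.1893, 0.347]
tool_rot: [3.141, 0.0, 1.57]
force: [2.2, 0.4, 6.8]
grip_width: 0.025
```

{"method": "carry_out", "body": {"rows": [-0.006,-0.0062,0,0,0,0,1,-0.0052,-0.0068,0,0,0,0,1,-0.004,-0.0074,0,0,0,0,1,-0.0032,-0.008,0,0,0,0,1,-0.0022,-0.0082,0,0,0,0,1,-0.001,-0.0084,0,0,0,0,1,0.0002,-0.0084,0,0,0,0,1,0.0012,-0.0086,0,0,0,0,1]}}

```text
clock: 17.4
position: [0.552, -0.2091, 0.3469]
tool_rot: [3.141, 0.0, 1.57]
force: [1.5, 1.9, 7.4]
grip_width: 0.0252
```

{"method": "carry_out", "body": {"rows": [0,0,0,0,0,0,1,0,0,0,0,0,0,1]}}

```text
clock: 17.65
position: [0.552, -0.2091, 0.3468]
tool_rot: [-3.141, 0.0, 1.57]
force: [-0.3, 0.7, 9.7]
grip_width: 0.025
```

```bash
python3 - <<'E'
from h import *
s=bot.observe();print(s["position"],s["tool_rot"],s["force"],s["moment"],s["grip_width"],s["qpos"])
a=viewer.grab_frame("side")[:,:,::-1][150:330,260:440]
b=viewer.grab_frame("top")[:,:,::-1][110:290,280:460]
cv2.imwrite("pics/s8.png",cv2.resize(np.hstack([a,b]),None,fx=2.2,fy=2.2,interpolation=cv2.INTER_CUBIC))
E
```

```text
[ 0.552  -0.2091  0.3468] [-3.1411  0.0001  1.5701] [-0.2963  0.7025  9.6675] [0.1486 0.2043 0.011 ] 0.024968798646419797 [ 0.5896  0.5683 -0.4705  1.7325  0.3128  0.9163 -0.0105]
```

View pics/s8.png

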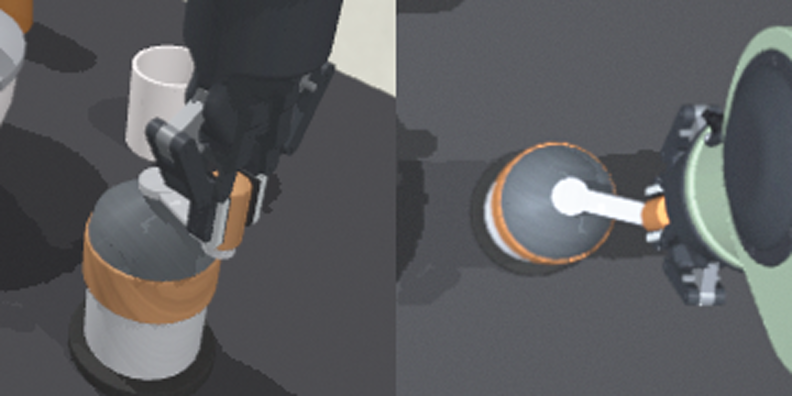

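The knob is back at its starting place, so I'll open in place and then rise straight up.

{"method": "carry_out", "body": {"rows": [0,0,0,0,0,0,0.5,0,0,0,0,0,0,0.2,0,0,0,0,0,0,0,0,0,0,0,0,0,0,0,0,0,0,0,0,0,0,0,0,0,0,0,0]}}

```text
clock: 18.5
position: [0.5522, -0.209, 0.3467]
tool_rot: [-3.142, -0.0, 1.57]
force: [-0.6, 0.8, 1.2]
grip_width: 0.0855
```

{"method": "carry_out", "body": {"rows": [0,0,-0.01,0,0,0,0,0,0,-0.015,0,0,0,0,0,0,-0.02,0,0,0,0,0,0,-0.02,0,0,0,0,0,0,-0.02,0,0,0,0,-0.02,-0.02,0,0,0,0,0,-0.03,-0.03,0,0,0,0,0,-0.03,-0.03,0,0,0,0,0]}}

```text
clock: 19.5
position: [0.4713, -0.2896, 0.4329]
tool_rot: [3.141, 0.001, 1.571]
force: [-0.4, -1.7, -0.5]
grip_width: 0.0856
```

{"method": "carry_out", "body": {"rows": [-0.035,-0.03,0,0,0,0,0,-0.035,-0.03,0,0,0,0,0,-0.035,-0.03,0,0,0,0,0,-0.035,-0.03,0,0,0,0,0,-0.03,-0.02,0,0,0,0,0,-0.02,-0.01,0,0,0,0,0,0,0,0,0,0,0,0]}}

```text
clock: 20.38
position: [0.3216, -0.4798, 0.4321]
tool_rot: [3.141, 0.0, 1.569]
force: [1.1, 0.9, 0.6]
grip_width: 0.0851
```

```bash
python3 - <<'E'
from h import *
s=bot.observe();print(s["position"],s["force"],s["grip_width"],s["qd"],s["clock"])
S=viewer.grab_frame("side")[:,:,::-1];T=viewer.grab_frame("top")[:,:,::-1]
cv2.imwrite("pics/s9.png",S);cv2.imwrite("pics/t9.png",T)
t=T[160:240,310:430]; t0=cv2.imread("pics/top0.png")[160:240,310:430]
cv2.imwrite("pics/c9.png",cv2.resize(np.vstack([t0,t]),None,fx=3.7,fy=3.7,interpolation=cv2.INTER_CUBIC))
E
```

```text
[ 0.3216 -0.4798  0.4321] [1.1177 0.8503 0.6412] 0.08513299780573287 [-0.0316 -0.0105 -0.0281  0.0259 -0.0074 -0.0067 -0.0224] 20.375
```

View pics/c9.png

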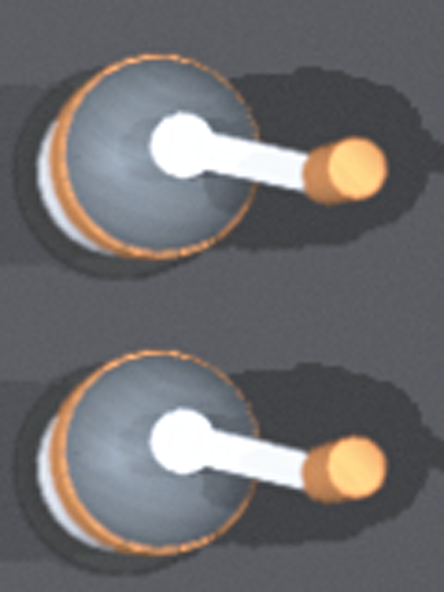

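View pics/t9.png

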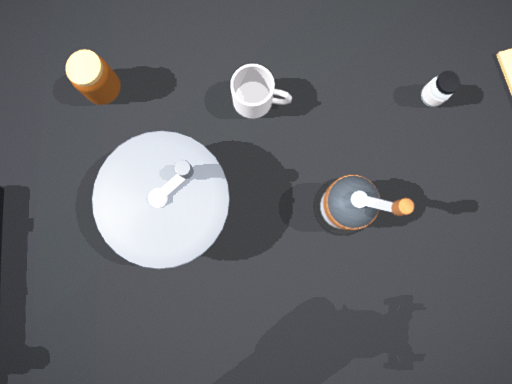

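View pics/s9.png

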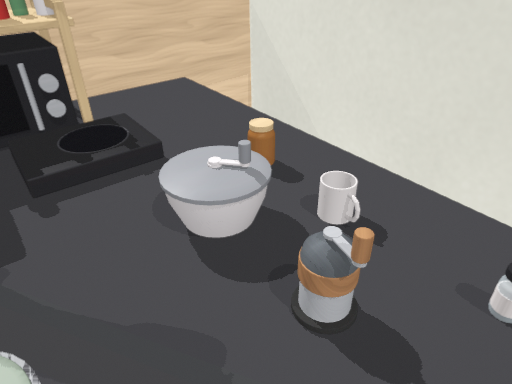

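The mill looks as it did at the start, and the spinner crank is unchanged with its knob at (182,168). I'll quantify the knob's remaining offset.

```bash
python3 - <<'E'
from h import *
P={}
for n in("top0","t9"):
    im=cv2.imread(f"pics/{n}.png"); c=im[185:225,385:425].astype(int)
    m=((c[:,:,2]-c[:,:,0])>90)&(c[:,:,2]>215)
    y,x=np.nonzero(m); P[n]=(x.mean()+385,y.mean()+185); k=atz("top",*P[n],.21); h=atz("top",359.1,198.8,.165);d=(k-h)[:2]
    print(n,m.sum(),P[n],k,np.hypot(*d),np.degrees(np.arctan2(d[1],d[0])))
a=cv2.imread("pics/top0.png").astype(int);b=cv2.imread("pics/t9.png").astype(int)
print("spinner diff",np.abs(a-b)[140:230,130:215].max(), bot.observe()["qd"])
a=cv2.imread("pics/side0.png");b=cv2.imread("pics/s9.png")
for im in(a,b):
    g=im[222:272,345:380].astype(int); m=(g[:,:,2]-g[:,:,0])>50; y,x=np.nonzero(m);print(m.sum(),x.mean()+345,y.mean()+222)
E
```

```text
top0 193 (np.float64(405.5699481865285), np.float64(205.15544041450778)) [ 0.5521 -0.2072  0.21  ] 0.06428062886465422 -102.11904977470451
t9 194 (np.float64(405.5), np.float64(206.0)) [ 0.5508 -0.207   0.21  ] 0.06443382236133499 -103.28338875983053
spinner diff 5 [-0.0095 -0.0033 -0.0037  0.0066  0.0011 -0.0034  0.0007]
683 362.6207906295754 244.8081991215227
685 361.8817518248175 245.07737226277374
```

The crank ended only about 1.2° (1.3 mm at the knob) past its starting place, and the spinner is unchanged. Handing in.

```bash
python3 -c "
from workcell import bot
print(bot.observe()['clock']); print(bot.job_done())"
```

```text
20.475
the job is handed in; nothing more can be done
None
```

I turned the mill's crank two full turns clockwise as seen from above, then let go, rose clear and handed the job in at 20.5 s. The knob was held from above at 35 N the whole way, with no regrasp.

- **Mill:** the top camera shows the knob about 1.2° (1.3 mm) past where it began, in the clockwise direction. The side view shows a matching shift of under 1 pixel. I did not correct it.
- **Forces:** at the end of each move the wrist read at most about 10 N. The grip width stayed near 25 mm throughout, so the knob did not slip out.
- **Spinner and other objects:** the image around the spinner's crank is unchanged from the start, and everything else stands where it was.
- **Arm:** it ended well away from the mill with the gripper open, touching nothing.

No check failed. The only disagreement was a difference of up to about 2 mm between the two cameras when I first located the mill.

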